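# Press the spring retainer home in a clutch drum

### The job

Take the flat-footed tamper from the rubber mat and with it, not with the gripper, press the round retainer plate in the leaning clutch drum steadily and squarely down until it bottoms, without slamming it, so that all three spring catches snap over its edge and it stays down level by itself. Then stand the tamper upright again on the mat, its whole foot on the mat, and leave the other tools where they lie.

Things in the scene. Friction and masses are not known exactly. Their poses are not given: they have to be found in the camera images.
- tamper: Loose tamper, about 0.35 kg: flat round steel foot 68 mm in diameter and 12 mm thick, thin neck, round collar 48 mm in diameter at 26 to 33 mm above the foot's underside, wooden block handle 28 mm (its x) by 40 mm (its y) from 33 to 105 mm. It stands upright on the mat, handle up. Origin: centre of the foot's underside; z along the handle away from the foot.
- mat: Fixed black ribbed rubber mat, 150 x 150 x 4 mm, flat on the worktop. Origin: centre of its underside.
- drum: Fixed steel clutch drum, outside 120 mm in diameter, 54 mm high, bore 100 mm, on a grey wedge-shaped cradle that leans it 25 degrees, mouth up and towards the robot. Origin: centre of its underside; z along its axis out of the mouth (rim at z = 54 mm), x up the slope, y level. Three catch housings outside, to 86 mm from the axis, z 22 to 44 mm.
- catch_ring (a point): Point on the drum's axis level with the flat undersides of the three catch noses (drum z = 28.5 mm). The noses, at 0, 120 and 240 degrees from the drum's x, reach in to 41 mm from the axis and are bevelled above, up to z = 40.5 mm. Sprung, they yield outwards (about 1 N each) as the plate passes and snap back over its edge. A tamper foot over 7 mm off the axis meets them.
- buffers (a point): Point on the drum's axis level with the tops of the rubber buffers on which the plate bottoms (drum z = 19.5 mm): its underside meets them here and sinks about 1 mm further for every 8 N more, to a hard ledge 3 mm below. The catches snap in as the underside passes drum z = 20.5 mm, and hold it there.
- plate: Loose round metal retainer plate in the drum, 95 mm in diameter, 8 mm thick. Origin: centre of its underside; z out of the drum. It stands on six spring plungers, underside at drum z = 40 mm, and tilts if pressed off its middle. The springs push with about 5 N at first, 14 N when it bottoms on rubber buffers, where the force rises steeply; over 60 N counts as slamming.
- spanner: Loose combination spanner, 187 mm long, lying between the work places; leave it. Origin: its middle.
- plier: Loose pliers with blue handles, 180 mm long, lying in front; leave them. Origin: their middle.
- old_pad: Loose worn brake pad, 123 x 61 x 16 mm, lying at the left; leave it. Origin: centre of its underside.
Mind the look-alikes: they are no part of the job. What is shaped like the tamper but turquoise is not meant.

How it is judged:
By the outcome, as a careful person would: the job done as asked, in the order asked, and still so for the second after the job is handed in, with the robot touching nothing.
It also fails if it takes over 53 s, if anything falls off the work surface, if the arm or the gripper's body presses on something with over 40 N, if the wrist force passes 120 N, or if a joint passes its speed limit or range.

### The arm

A 6-joint arm with a two-finger parallel gripper is mounted at the origin on a cart in front of the work surface, level with it; the furniture and walls round the work are solid. World frame = base frame: x ahead of the robot, y to its left, z up, the work surface at z = 0. Lengths are in m, angles in rad, forces in N, time in s.
With the tool pointing down it reaches from about 0.35 to 0.925 m from the base axis. Payload 6.4 kg.
Tool frame: the origin (TCP) lies at the very end of the fingers, on their centre line; the grasp point (between the pads) lies 19 mm behind it; z points along the fingers, y is the line along which they close (so a half turn about z gives the same grasp; the last joint's range is limited). The gripper opens to 94 mm and grips with 3 to 60 N. Pads are 16 mm wide; open, the fingers measure 119 mm over their backs; the gripper's body (75 mm by 177 mm) begins 78 mm behind the grasp point.
Start: joints at [-1.411, 0.245, 1.558, -0, 1.339, -0.174], TCP at [0.213, -0.614, 0.205] pointing down, gripper open.
Joint ranges: [-3.13, 3.13], [-1.02, 2.26], [0.13, 2.54], [-0.95, 4.09], [0.21, 2.88], [-2.74, 2.74]. Speed limits (rad/s): [2.57, 2.57, 3.14, 3.14, 3.14, 3.14].

### API

Orientations are given as a rotation vector (axis times angle).
In Python, from rig import r, cams, finder gives the robot as it stands.
- The arm moves only by the shell command python3 -m inch 'ROWS' [FORCE]. ROWS is JSON, a list of rows, each a list of 5 numbers: the shift along the tool's x, y, z in cm, then the turn about the tool's z in rad, then the closure, from -1 (fully open) to 1 (shut). In form: [[dx, dy, dz, spin, hand], ...]. A call has 1 to 20 rows; each row is the pose to reach, as a shift and turn from the pose commanded when the call began, along the tool's axes at that moment; what a row does not reach only later rows make up. A row lasts 1/10 s, in which the tool goes at most 50 mm and 8.59 degrees, less where a joint would pass 70% of its speed; a pose out of reach is approached as far as the arm can. A call with a gripper value outside its range is refused whole. The fingers move at their own pace and stop on an object; FORCE is the grip in N (left out, the last holds). Time passes only in rows, so rows that repeat a pose let the fingers close. It gives the time, the measured TCP pose, the force, the opening and the grip force at its end, in the units of the state.
- r.sense(): the state, without advancing time (a new reading comes with each control period).
- cams.get_image(name): name is "scene" or "top"; returns the picture (384x512x3 uint8, red, green, blue); there is no depth.
- cams.camera_model(name): a dict with "intrinsics" (3x3 intrinsics, pixels), "rvec" (rotation vector, rad) and "tvec" (3), from world to camera coordinates, as OpenCV has them. Camera axes: x right, y down, z forward; pixel columns grow to the right and rows downward; lengths in m; the calibration is good to about 2 mm. A picture is of the moment at which its call begins. camera_model takes no time and is no camera call.
- r.finish_job(): hands the job in; it is judged then, once.
Trained networks look in the newest picture that a camera, given by its name, has taken for a name from the list of things; names that differ only in an ending like _2 or _b are one class to them, and where a whole thing is asked for, a point or a joint stands for the part that bears it (a point fixed in the world has none). Each returns a list of dicts, best first, with "score" (0 to 1); they miss things now and then, are a little off and sometimes report something else, mostly with a low value. They report only what shows in the picture. A call takes as long as a camera call. They do not tell look-alikes from the thing itself.
- finder.masks_of(camera, name): "region" (384x512 bool, what is visible of it) and "box" ([left, top, right, bottom] in pixels, round what is visible of it).
The state is a dict: "time": time; "joint_pos": joint angles; "dq": joint speeds; "tau": joint torques, N m; "position": TCP position; "tcp_rot": TCP orientation; "wrist_force": force on the tool from outside, world axes, zero at the start; "torque": the same for the moment, N m; "grip_width": finger opening in m; "gripper_force": force on a finger pad.
Only numpy, scipy, OpenCV 4.12 (cv2) and the standard library are available. Lean on these libraries where they do the work, as an engineer would, in place of code of your own. Each camera call takes 0.05 s, during which the arm holds its last target. There are 200 camera calls.

## Working session

There is one attempt and no reset: what is moved stays moved. The work goes in short steps, Python scripts to look and compute and a shell command to move; the robot and the scene stay as the last step left them, time stands still between calls to the robot, and variables do not carry over. Pictures are saved under pics/ and viewed, at most 10 in all, crops included, and the job is handed in when it is done.

```bash
mkdir -p pics; ls
python3 - <<'E'
from rig import r,cams,finder
import cv2,numpy as np
a=cams.get_image("scene");b=cams.get_image("top")
cv2.imwrite("pics/s.png",a[:,:,::-1]);cv2.imwrite("pics/t.png",b[:,:,::-1])
for c in("scene","top"):
    m=cams.camera_model(c);R=cv2.Rodrigues(np.array(m["rvec"]))[0];print(c,m["intrinsics"],-R.T@np.array(m["tvec"]).ravel(),R.round(2).tolist())
s=r.sense();print(s["time"],s["position"],s["tcp_rot"],s["wrist_force"])
E
```

```text
pics
scene [[411.26813635   0.         256.89955644]
 [  0.         411.26813635 196.13295265]
 [  0.           0.           1.        ]] [0.14934019 0.74510699 0.81920967] [[-0.88, -0.48, -0.02], [-0.32, 0.61, -0.73], [0.36, -0.63, -0.69]]
top [[375.98055289   0.         257.49553795]
 [  0.         375.98055289 190.09628974]
 [  0.           0.           1.        ]] [0.38930796 0.04763984 1.10013849] [[0.02, -1.0, 0.01], [-0.99, -0.02, -0.16], [0.16, -0.0, -0.99]]
0.1 [ 0.21288045 -0.61359386  0.20447278] [-3.09627027e+00 -5.21594306e-01  7.70369003e-06] [-1.03338599  0.96264567  0.5050681 ]
```

View pics/s.png

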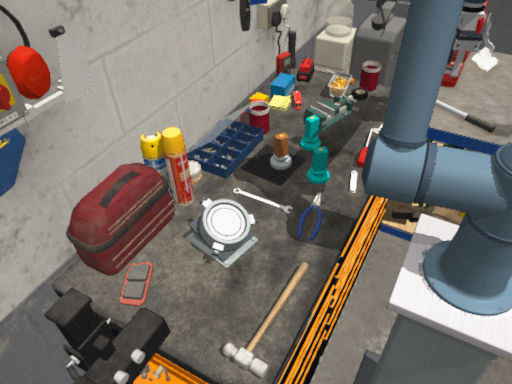

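View pics/t.png

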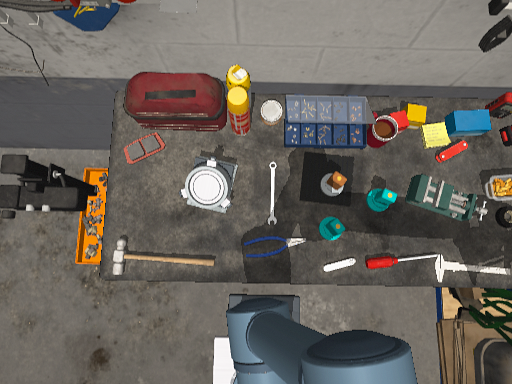

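Candidates for the tamper: wooden-handled one on the mat, scene (281,150) / top (335,182). Look-alikes in turquoise: scene (311,130) and (318,165), top (380,198) and (332,229). By description I choose the wooden one on the mat and check it in a close crop.

Run:
```python
from rig import r,cams,finder
import cv2,numpy as np
a=cv2.imread("pics/s.png");b=cv2.imread("pics/t.png")
def crop(im,x,y,w,h,k):return cv2.resize(im[y:y+h,x:x+w],None,fx=k,fy=k,interpolation=cv2.INTER_CUBIC)
cv2.imwrite("pics/drum.png",np.hstack([crop(a,180,185,84,84,4.7),crop(b,168,142,84,84,4.7)]))
cv2.imwrite("pics/tamp.png",np.hstack([crop(a,245,115,70,80,5.7),crop(b,298,142,70,80,5.7)]))
for c in("scene","top"):
    cams.get_image(c)
    for n in("tamper","mat","plate","drum"):
        for d in finder.masks_of(c,n)[:3]:
            m=d["region"];ys,xs=np.nonzero(m)
            h=max(cv2.findContours(m.astype(np.uint8),0,1)[0],key=len)
            print(c,n,round(d["score"],2),d["box"],xs.mean().round(1),ys.mean().round(1),np.round(cv2.minAreaRect(h)[1],1) , cv2.fitEllipse(h) if len(h)>5 else'')
```

```text
scene tamper 0.88 [268.5, 130.2, 289.2, 171.1] 280.0 152.5 [36. 20.] ((279.9981994628906, 153.2806396484375), (18.896879196166992, 39.87160110473633), 1.1860029697418213)
scene tamper 0.73 [300.6, 116.1, 318.7, 151.0] 310.4 133.8 [34. 19.] ((310.4457092285156, 134.45794677734375), (17.129491806030273, 37.166568756103516), 7.440619945526123)
scene tamper 0.72 [306.3, 146.4, 325.6, 183.0] 318.2 167.0 [38. 22.] ((318.0670471191406, 167.54345703125), (20.30994987487793, 41.40654754638672), 6.96285343170166)
scene mat 0.7 [242.7, 144.7, 305.6, 186.3] 270.2 166.3 [57.5 34.3] ((271.7214660644531, 164.83709716796875), (34.5807991027832, 54.294532775878906), 87.75398254394531)
scene plate 0.61 [203.1, 206.6, 246.6, 238.9] 225.2 222.0 [37.5 33.9] ((225.18453979492188, 221.9976348876953), (33.30065155029297, 38.1074333190918), 116.76214599609375)
scene drum 0.56 [194.1, 196.1, 258.3, 254.5] 221.3 226.4 [57.  56.6] ((223.04409790039062, 224.4577178955078), (54.13029861450195, 56.60750961303711), 142.9735870361328)
top tamper 0.94 [320.8, 218.8, 343.6, 239.1] 330.9 228.7 [22.6 21.9] ((330.9852905
[... 234 characters left out ...]
77), 49.445526123046875)
top tamper 0.75 [366.7, 189.0, 396.6, 213.3] 380.0 199.6 [24.2 29.4] ((379.91424560546875, 199.77102661132812), (22.611465454101562, 31.038818359375), 76.50148010253906)
top mat 0.69 [297.6, 151.4, 355.1, 207.5] 325.5 177.3 [52.  50.4] ((326.6475524902344, 178.70327758789062), (57.17512893676758, 58.95296096801758), 116.39935302734375)
top plate 0.85 [190.4, 172.9, 221.9, 205.9] 206.2 187.1 [34. 33.] ((206.19290161132812, 187.12429809570312), (33.159698486328125, 34.87569808959961), 137.05332946777344)
top drum 0.7 [178.3, 157.7, 234.4, 208.2] 208.8 185.8 [53.3 51.3] ((207.74903869628906, 186.1464080810547), (49.992618560791016, 51.30344772338867), 152.7351837158203)
```

View pics/drum.png

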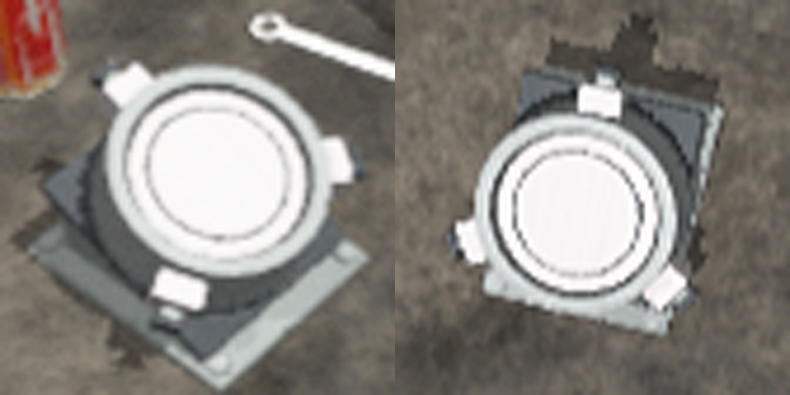

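View pics/tamp.png

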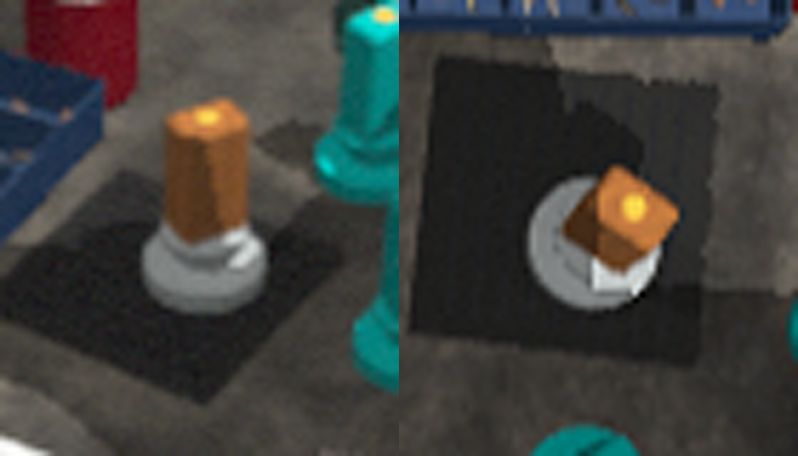

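Close crop confirms the wooden-handled tamper (top foot centre ≈(332,185), scene ≈(281,162)). Drum rim centre is at top ≈(206.7,186.7), scene ≈(226.4,221.4). Now I fit both poses.

```bash
cat > h.py <<'E'
from rig import r,cams,finder
import cv2,numpy as np
from scipy.optimize import least_squares,minimize
from scipy.spatial.transform import Rotation as Ro
M={c:cams.camera_model(c) for c in("scene","top")}
def pj(c,P):
    m=M[c];return cv2.projectPoints(np.array(P,float).reshape(-1,1,3),np.array(m["rvec"],float),np.array(m["tvec"],float),np.array(m["intrinsics"]),None)[0][:,0]
def ray(c,p,z):
    m=M[c];R=cv2.Rodrigues(np.array(m["rvec"],float))[0];o=-R.T@np.array(m["tvec"],float).ravel()
    d=R.T@np.linalg.inv(m["intrinsics"])@np.array([p[0],p[1],1]);return o+d*(z-o[2])/d[2]
E
python3 - <<'E'
from h import *
# drum: z axis leans towards -x(yaw)
def DR(yaw):return Ro.from_euler('zy',[yaw,-25],degrees=False) if 0 else Ro.from_euler('z',yaw)*Ro.from_euler('y',-np.radians(25))
S=lambda u,v:(180+u/4.7,185+v/4.7);T=lambda u,v:(168+(u-395)/4.7,142+v/4.7)
obs={"scene":[S(218,171),(225.2,222.0),S(180,290),S(342,160),S(128,85)],"top":[T(577,210),(206.2,187.1),T(602,100),T(467,240),T(668,287)]}
# try assignments of housings
import itertools
for ps in itertools.permutations(range(3)):
  for base in [0]:
    def f(p):
        R=DR(p[3]);q=[[0,0,.054],[0,0,.048]]+[[p[4]*np.cos(a),p[4]*np.sin(a),.044] for a in np.radians([0,120,240])]
        W=R.apply(q)+p[:3]
        ws=W[[0,1]+[2+i for i in ps]]
        return np.r_[(pj("scene",ws)-obs["scene"]).ravel(),(pj("top",W)-obs["top"]).ravel()]
    s=least_squares(f,[.58,.19,.03,0,.07]);print(ps,s.cost.round(2),s.x.round(4)); 
    if s.cost<60:print(f(s.x).round(1))
# tamper
im={"scene":cv2.imread("pics/s.png"),"top":cv2.imread("pics/t.png")};K={}
for c,bx in(("scene",(262,128,295,175)),("top",(315,165,352,200))):
    h=cv2.cvtColor(im[c],cv2.COLOR_BGR2HSV);m=((h[...,0]<28)&(h[...,1]>110)&(h[...,2]>40)).astype(np.uint8);k=np.zeros_like(m);x0,y0,x1,y1=bx;k[y0:y1,x0:x1]=m[y0:y1,x0:x1];K[c]=k;print(c,k.sum())
def iou(p,F=8):
    t=0;R=Ro.from_euler('z',p[2])
    B=[[sx*.014,sy*.02,z] for sx in(-1,1) for sy in(-1,1) for z in(.033,.105)]
    W=R.apply(B)+[p[0],p[1],.004]
    for c in K:
        q=pj(c,W);hull=cv2.convexHull(((q+.5)*F-.5).astype(np.float32));big=np.zeros((384*F//1,512*F),np.uint8)
        cv2.fillConvexPoly(big,np.round(hull).astype(np.int32),1);a=cv2.resize(big.astype(np.float32),(512,384),interpolation=cv2.INTER_AREA)
        t+=np.minimum(a,K[c]).sum()/np.maximum(a,K[c]).sum()
    return -t
w=ray("top",(339.2,178.3),.109),ray("scene",(281.5,135.5),.109),ray("top",(332.2,184.6),.016);print(np.round(w,4))
x0=np.mean(w[:2],0)
for y in np.arange(0,180,15):
    s=minimize(iou,[x0[0],x0[1],np.radians(y)],method='Nelder-Mead',options=dict(initial_simplex=[[x0[0],x0[1],np.radians(y)],[x0[0]+.004,x0[1],np.radians(y)],[x0[0],x0[1]+.004,np.radians(y)],[x0[0],x0[1],np.radians(y+8)]],maxiter=60));print(y,-round(s.fun,3),s.x[:2].round(4),np.degrees(s.x[2]).round(1))
# mat corners (top crop)
for u,v in[(437,57),(718,82),(692,364),(411,330)]:print(ray("top",(298+(u-399)/5.7,142+v/5.7),.004).round(4))
E
```

```text
(0, 1, 2) 1505.14 [0.5743 0.1996 0.0364 0.8943 0.0352]
(0, 2, 1) 1513.39 [ 0.5809  0.1782  0.0376 -0.3065  0.0327]
(1, 0, 2) 1635.98 [ 0.5814  0.18    0.0368 -0.2138  0.0283]
(1, 2, 0) 3.39 [ 0.5808  0.1801  0.0379 -0.2214  0.0692]
[ 0.7 -0.4  1.3  0.1 -0.   0.7 -0.7  0.3  0.2 -0.4 -0.6  0.4  0.4 -0.5
 -0.4 -1.1  0.6 -0.3 -0.6 -0.1]
(2, 0, 1) 1598.34 [ 0.5657  0.165   0.0368 -1.3956  0.03  ]
(2, 1, 0) 1414.32 [0.5813 0.1861 0.0379 0.1075 0.0371]
scene 316
top 225
[[ 0.5865 -0.1742  0.109 ]
 [ 0.5867 -0.1694  0.109 ]
 [ 0.5857 -0.1742  0.016 ]]
0 1.619 [ 0.5894 -0.1728] -7.8
15 1.625 [ 0.5895 -0.1739] -9.8
30 1.691 [ 0.5887 -0.174 ] 138.0
45 1.496 [ 0.589  -0.1729] 61.7
60 1.498 [ 0.5903 -0.174 ] 61.7
75 1.609 [ 0.59   -0.1726] 109.3
90 1.61 [ 0.5904 -0.1733] 110.7
105 1.611 [ 0.5902 -0.1737] 109.8
120 1.693 [ 0.5886 -0.1733] 136.5
135 1.692 [ 0.5885 -0.1733] 136.1
150 1.69 [ 0.5886 -0.1733] 136.8
165 1.63 [ 0.5889 -0.174 ] 164.2
[ 0.6856 -0.095   0.004 ]
[ 0.6753 -0.2431  0.004 ]
[ 0.5255 -0.2266  0.004 ]
[ 0.5401 -0.0816  0.004 ]
```

Fits agree: drum at (0.581, 0.180, 0.038) with yaw −12.7°, residuals under about 1 px. Tamper at (0.587, −0.174) with handle yaw about 138°. The tool stays vertical, so I'll tilt the tamper 25° in a light grip by rolling it on its foot edge. First I go above it.

```bash
python3 -m inch '[[49.7,-29.4,0,-0.54,-1],[49.7,-29.4,0,-0.54,-1],[49.7,-29.4,0,-0.54,-1],[49.7,-29.4,0,-0.54,-1],[49.7,-29.4,0,-0.54,-1],[49.7,-29.4,0,-0.54,-1],[49.7,-29.4,0,-0.54,-1],[49.7,-29.4,0,-0.54,-1],[49.7,-29.4,0,-0.54,-1],[49.7,-29.4,0,-0.54,-1],[49.7,-29.4,0,-0.54,-1],[49.7,-29.4,0,-0.54,-1],[49.7,-29.4,0,-0.54,-1],[49.7,-29.4,0,-0.54,-1],[49.7,-29.4,0,-0.54,-1],[49.7,-29.4,0,-0.54,-1]]' 6
cat >> h.py <<'E'
def st():
    s=r.sense();R=Ro.from_rotvec(s["tcp_rot"]).as_matrix()
    print("t%.2f pos"%s["time"],np.round(s["position"],4),"phi",np.degrees(np.arctan2(R[1,0],R[0,0])).round(1),"z",R[:,2].round(3),"F",np.round(s["wrist_force"],1),"M",np.round(s["torque"],2),"w",round(s["grip_width"],4),"j",np.round(s["joint_pos"],2));return s,R
def to(p):  # shift in tool axes, cm
    s,R=st();print("d cm",(100*R.T@(np.array(p)-s["position"])).round(2))
E
python3 -c "
from h import *
to([.587,-.1738,.057])
a=cams.get_image('top')[140:215,290:390];b=cams.get_image('scene')[60:195,225:345]
cv2.imwrite('pics/above.png',np.hstack([cv2.resize(a,(400,300),interpolation=2),cv2.resize(b,(267,300),interpolation=2)])[:,:,::-1])"
```

```text
time: 2.2
position: [0.5855, -0.1747, 0.2055]
tcp_rot: [2.848, 1.326, -0.0]
wrist_force: [0.3, 0.5, 0.3]
grip_width: 0.094
gripper_force: 0.0
t2.20 pos [ 0.5855 -0.1747  0.2055] phi 50.0 z [-0. -0. -1.] F [0.3 0.5 0.3] M [-0.08 -0.04  0.01] w 0.094 j [-0.48  0.16  1.66 -0.    1.32  0.22]
d cm [ 0.17  0.05 14.85]
```

```bash
python3 -m inch '[[0.1,0,5,0,-1],[0.1,0,9,0,-1],[0.1,0,12,0,-1],[0.1,0,14,0,-1],[0.1,0,14.8,0,-1],[0.1,0,14.8,0,-1],[0.1,0,14.8,0,-1]]' 6
python3 -c "
from h import *
st()
a=cams.get_image('top')[140:215,290:390];b=cams.get_image('scene')[95:195,225:325]
cv2.imwrite('pics/low.png',np.hstack([cv2.resize(a,(440,330),interpolation=2),cv2.resize(b,(330,330),interpolation=2)])[:,:,::-1])"
```

```text
time: 3.0
position: [0.5877, -0.1735, 0.0588]
tcp_rot: [2.845, 1.328, 0.002]
wrist_force: [0.2, -0.7, 0.5]
grip_width: 0.094
gripper_force: 0.0
t3.00 pos [ 0.5877 -0.1735  0.0588] phi 50.0 z [ 0.002 -0.001 -1.   ] F [ 0.2 -0.7  0.5] M [-0.02  0.   -0.06] w 0.094 j [-0.47  0.33  1.75  0.    1.07  0.23]
```

View pics/low.png

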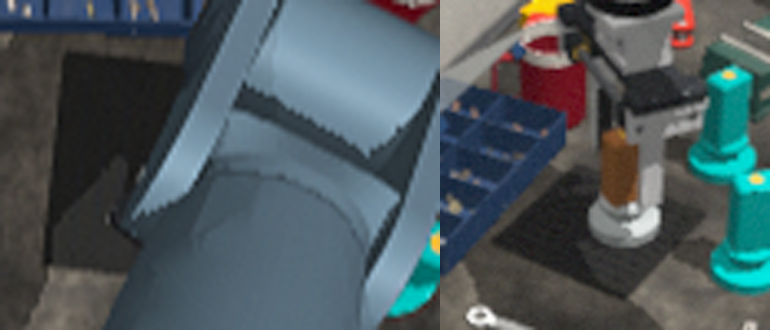

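The scene view shows the handle between the open fingers at about crop (620,165), clear of the turquoise ones. Closing lightly.

```bash
python3 -m inch '[[0,0,0,0,1],[0,0,0,0,1],[0,0,0,0,1],[0,0,0,0,1],[0,0,0,0,1],[0,0,0,0,1],[0,0,0,0,1],[0,0,0,0,1],[0,0,0,0,1],[0,0,0,0,1]]' 8
python3 -c "
from h import *
st()"
```

```text
time: 4.1
position: [0.5867, -0.1726, 0.0574]
tcp_rot: [-2.846, -1.329, 0.0]
wrist_force: [-0.5, 0.1, 0.2]
grip_width: 0.0288
gripper_force: 7.7
t4.10 pos [ 0.5867 -0.1726  0.0574] phi 50.1 z [-0.  0. -1.] F [-0.5  0.1  0.2] M [ 0.06  0.05 -0.01] w 0.0288 j [-0.47  0.33  1.75  0.    1.07  0.23]
```

```bash
python3 -m inch '[[-0.32,0,-0.14,0,1],[-0.64,0,-0.26,0,1],[-0.98,0,-0.37,0,1],[-1.31,0,-0.47,0,1],[-1.65,0,-0.56,0,1],[-1.99,0,-0.63,0,1],[-2.33,0,-0.68,0,1],[-2.68,0,-0.72,0,1],[-3.03,0,-0.75,0,1],[-3.38,0,-0.76,0,1],[-3.38,0,-0.76,0,1],[-3.38,0,-0.76,0,1],[-3.38,0,-0.76,0,1]]'
python3 -c "
from h import *
st()
b=cams.get_image('scene')[95:195,225:325]
cv2.imwrite('pics/tilt.png',cv2.resize(b,(500,500),interpolation=2)[:,:,::-1])"
```

```text
time: 5.4
position: [0.5652, -0.1986, 0.0651]
tcp_rot: [2.846, 1.329, 0.0]
wrist_force: [0.1, 0.2, -3.3]
grip_width: 0.0287
gripper_force: 7.8
t5.40 pos [ 0.5652 -0.1986  0.0651] phi 50.1 z [ 0.  0. -1.] F [ 0.1  0.2 -3.3] M [-0.   -0.04 -0.01] w 0.0287 j [-0.53  0.29  1.78  0.    1.07  0.17]
```

View pics/tilt.png

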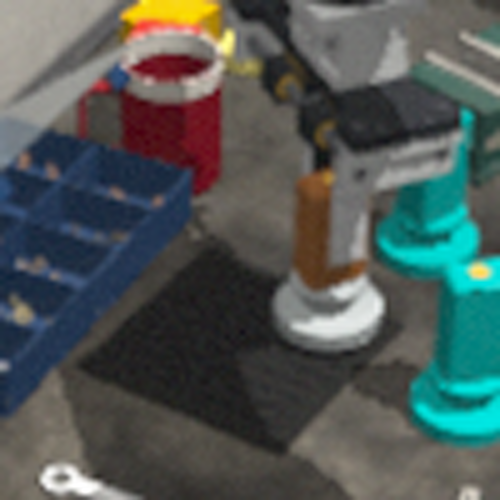

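The scene crop shows the tamper lifted nearly upright (handle top (325,178), foot (328,310)), and the wrist carries its weight, so the grip did not let it pivot. I'll use the drum's fixed 25° rim as a jig instead. Pressing the foot gently on the level side of the rim turns the tamper in the light grip without touching the plate.

```bash
cat >> h.py <<'E'
DO=np.array([.5808,.1801,.0379]);DRr=Ro.from_euler('z',-.2214)*Ro.from_euler('y',-np.radians(25))
def tcp_for(foot,h=.0724): # TCP when foot underside centre at drum point, aligned
    return DRr.apply(np.array(foot)+[0,0,h])+DO-[0,0,.019]
E
python3 -c "
from h import *
p=tcp_for([0,-.05,.054]);print(p, DRr.apply([[.06,0,.054],[0,-.05,.054]])+DO)
to(p);to(p+[0,0,.08])
print('plate', tcp_for([0,0,.048]),tcp_for([0,0,.0275]))
"
```

```text
[0.51770517 0.14305102 0.1334573 ] [[0.6115868  0.1731702  0.11219772]
 [0.54755588 0.13633193 0.08684062]]
t5.45 pos [ 0.5652 -0.1986  0.065 ] phi 50.1 z [-0.  0. -1.] F [-0.6 -0.9 -3.3] M [-0.03 -0.01  0.  ] w 0.0288 j [-0.53  0.29  1.78  0.    1.07  0.17]
d cm [ 23.15 -25.57  -6.84]
t5.45 pos [ 0.5652 -0.1986  0.065 ] phi 50.1 z [-0.  0. -1.] F [-0.6 -0.9 -3.3] M [-0.03 -0.01  0.  ] w 0.0288 j [-0.53  0.29  1.78  0.    1.07  0.17]
d cm [ 23.15 -25.57 -14.84]
plate [0.53115877 0.19127374 0.12801946] [0.53961097 0.18937123 0.10944015]
```

```bash
python3 -m inch '[[0,0,-3,0,1],[0,0,-7,0,1],[0,0,-11,0,1],[1,-1,-14,0,1],[3,-3.5,-14.8,0.12,1],[6,-6.5,-14.8,0.24,1],[9,-10,-14.8,0.36,1],[12,-13,-14.8,0.48,1],[15,-16.5,-14.8,0.6,1],[18,-20,-14.8,0.72,1],[20,-22.5,-14.8,0.84,1],[22,-24.5,-14.8,0.96,1],[23.1,-25.6,-14.8,1.096,1],[23.1,-25.6,-14.8,1.096,1],[23.1,-25.6,-14.8,1.096,1],[23.1,-25.6,-14.8,1.096,1]]' 25
python3 -c "
from h import *
to(tcp_for([0,-.05,.054]))"
```

```text
time: 7.05
position: [0.5172, 0.142, 0.213]
tcp_rot: [3.122, -0.347, -0.0]
wrist_force: [-0.7, -0.1, -4.2]
grip_width: 0.0284
gripper_force: 24.3
t7.05 pos [0.5172 0.142  0.213 ] phi -12.7 z [-0. -0. -1.] F [-0.7 -0.1 -4.2] M [-0.02  0.06 -0.03] w 0.0284 j [ 0.06 -0.03  1.84 -0.    1.33  1.85]
d cm [ 0.02 -0.11  7.95]
```

```bash
python3 -m inch '[[0,-0.1,3,0,1],[0,-0.1,5,0,1],[0,-0.1,6,0,1],[0,-0.1,6.5,0,1],[0,-0.1,6.8,0,1],[0,-0.1,6.8,0,1],[0,-0.1,6.8,0,1]]' 10
python3 -c "
from h import *
to(tcp_for([0,-.05,.054]))
a=cams.get_image('top')[130:230,155:285];b=cams.get_image('scene')[115:265,165:315]
cv2.imwrite('pics/jig.png',np.hstack([cv2.resize(a,(380,400),interpolation=2),cv2.resize(b,(400,400),interpolation=2)])[:,:,::-1])"
```

```text
time: 7.75
position: [0.5183, 0.1429, 0.148]
tcp_rot: [3.121, -0.348, 0.003]
wrist_force: [-5.5, -2.0, 6.1]
grip_width: 0.0281
gripper_force: 10.0
t7.75 pos [0.5183 0.1429 0.148 ] phi -12.7 z [ 0.001 -0.001 -1.   ] F [-5.5 -2.   6.1] M [-0.55  1.07 -0.16] w 0.0281 j [ 0.06  0.04  1.89 -0.    1.2   1.85]
d cm [-0.07 -0.    1.45]
```

View pics/jig.png

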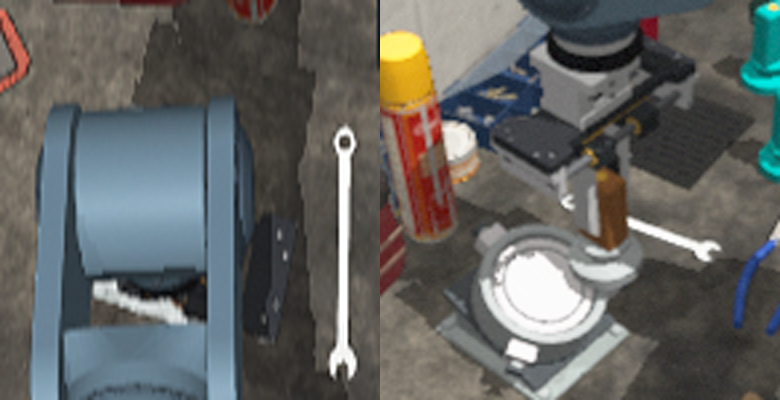

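Scene crop shows the foot (605,262) resting on the right-hand rim, off the plate, and starting to take load. I'll keep pressing gently.

```bash
python3 -m inch '[[0,0,0.1,0,1],[0,0,0.2,0,1],[0,0,0.3,0,1],[0,0,0.4,0,1],[0,0,0.5,0,1],[0,0,0.5,0,1]]' 6
python3 -c "
from h import *
to(tcp_for([0,-.05,.054]))"
```

```text
time: 8.45
position: [0.5192, 0.1431, 0.1434]
tcp_rot: [3.122, -0.348, 0.006]
wrist_force: [-3.5, -2.1, 5.0]
grip_width: 0.028
gripper_force: 6.0
t8.45 pos [0.5192 0.1431 0.1434] phi -12.7 z [ 0.004 -0.001 -1.   ] F [-3.5 -2.1  5. ] M [-0.38  0.63 -0.06] w 0.028 j [ 0.06  0.05  1.9  -0.    1.19  1.85]
d cm [-0.15  0.03  0.99]
```

```bash
python3 -m inch '[[0,0,0.1,0,1],[0,0,0.2,0,1],[0,0,0.3,0,1],[0,0,0.4,0,1],[0,0,0.5,0,1],[0,0,0.5,0,1]]' 6
python3 -c "
from h import *
to(tcp_for([0,-.05,.054]))
b=cams.get_image('scene')[155:255,185:285]
cv2.imwrite('pics/jig2.png',cv2.resize(b,(600,600),interpolation=2)[:,:,::-1])"
```

```text
time: 9.05
position: [0.5191, 0.1431, 0.1382]
tcp_rot: [3.122, -0.348, 0.006]
wrist_force: [-4.8, -1.4, 5.8]
grip_width: 0.0282
gripper_force: 6.0
t9.05 pos [0.5191 0.1431 0.1382] phi -12.7 z [ 0.004 -0.001 -1.   ] F [-4.8 -1.4  5.8] M [-0.45  0.58 -0.06] w 0.0282 j [ 0.06  0.05  1.9  -0.    1.18  1.85]
d cm [-0.14  0.03  0.48]
```

View pics/jig2.png

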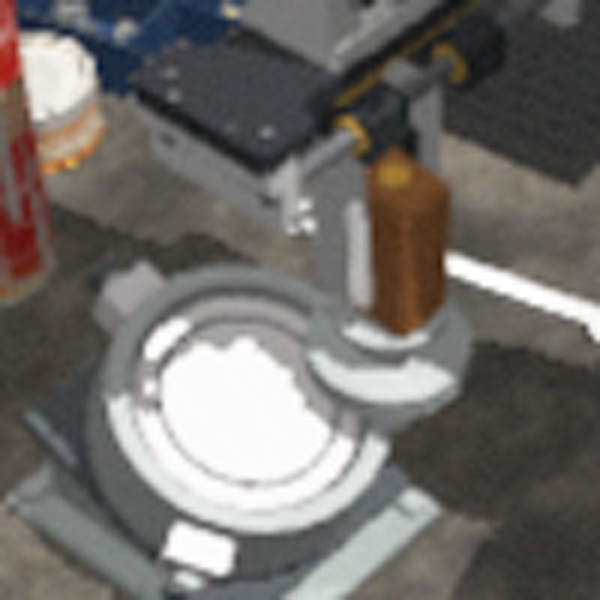

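The crop shows the handle top dot at (395,175) and foot outline centred near (389,352). Checking what tilt that implies.

Run:
```python
from h import *
s,R=st();G=np.array(s["position"])-.019*R[:,2]
x=R[:,0];x=x*[1,1,0];x/=np.linalg.norm(x)
d=np.array([185+395/6,155+175/6]);f=np.array([185+389/6,155+352/6])
for th in(0,10,20,25,30):
    for h in(.072,.080):
        a=-x*np.sin(np.radians(th))+np.array([0,0,1])*np.cos(np.radians(th))
        P=[G+a*(.105-h),G-a*(h-.006)];q=pj("scene",P);F=DRr.inv().apply(G-a*h-DO)
        print(th,h,(q[0]-d).round(1),(q[1]-f).round(1),"dir",(q[0]-q[1]).round(1),"foot in drum mm",(F*1000).round(1))
print("obs dir",d-f)
```

```text
t9.10 pos [0.5191 0.1431 0.1383] phi -12.7 z [ 0.004 -0.001 -1.   ] F [-3.2 -1.1  6. ] M [-0.39  0.71 -0.11] w 0.0283 j [ 0.06  0.05  1.9  -0.    1.18  1.85]
0 0.072 [-2.7  0.1] [-0.2  0.5] dir [ -1.4 -30. ] foot in drum mm [-27.2 -49.7  64.9]
0 0.08 [-2.6  2.6] [-0.1  2.8] dir [ -1.4 -29.7] foot in drum mm [-30.6 -49.7  57.7]
10 0.072 [-0.8  1.3] [-3.7 -1.9] dir [  3.9 -26.3] foot in drum mm [-15.4 -49.7  60.6]
10 0.08 [-1.2  3.6] [-4.   0.1] dir [  3.8 -26. ] foot in drum mm [-17.5 -49.7  52.9]
20 0.072 [1.  2.8] [-7.  -4.8] dir [  9.  -21.9] foot in drum mm [ -3.  -49.7  58.5]
20 0.08 [0.2 4.7] [-7.7 -3.2] dir [  8.9 -21.6] foot in drum mm [ -3.7 -49.7  50.5]
25 0.072 [1.9 3.7] [-8.6 -6.4] dir [ 11.5 -19.4] foot in drum mm [  3.2 -49.7  58.2]
25 0.08 [0.9 5.4] [-9.5 -5. ] dir [ 11.3 -19.1] foot in drum mm [  3.2 -49.7  50.2]
30 0.072 [2.7 4.6] [-10.2  -8.1] dir [ 13.9 -16.8] foot in drum mm [  9.5 -49.7  58.5]
30 0.08 [1.5 6.1] [-11.2  -6.9] dir [ 13.7 -16.6] foot in drum mm [ 10.2 -49.7  50.5]
obs dir [  1.  -29.5]
```

The tamper has stayed upright because the frictionless contact force passes through the grip point. Dragging down the slope while pressing adds friction that turns it the right way.

```bash
python3 -m inch '[[0.5,0,-1,0,1],[2,0,-2,0,1],[3.2,0,-2,0,1],[3.2,0,-1.5,0,1],[2.9,0,-1.3,0,1],[2.6,0,-1.1,0,1],[2.3,0,-0.9,0,1],[2,0,-0.7,0,1],[1.7,0,-0.5,0,1],[1.4,0,-0.3,0,1],[1.1,0,-0.1,0,1],[1.1,0,-0.1,0,1]]' 5
cat > v.py <<'E'
from h import *
# fit tilt,h from orange silhouette in scene cam
def fit(save=None):
    s,R=st();G=np.array(s["position"])-.019*R[:,2];im=cams.get_image("scene")
    x=R[:,0]*[1,1,0];x/=np.linalg.norm(x);g0=pj("scene",[G])[0].astype(int)
    hs=cv2.cvtColor(im,cv2.COLOR_RGB2HSV);m=((hs[...,0]<22)&(hs[...,1]>110)&(hs[...,2]>40))
    K=np.zeros(m.shape,np.float32);sl=np.s_[g0[1]-25:g0[1]+28,g0[0]-16:g0[0]+18];K[sl]=m[sl]
    y=np.cross([0,0,1],x);best=[]
    for th in np.arange(-10,41,2.5):
        for h in np.arange(.048,.092,.004):
            t=np.radians(th);a=-x*np.sin(t)+np.array([0,0,np.cos(t)]);b=np.cross(y,a)
            W=[G+a*(z-h)+b*sx*.02+y*sy*.014 for z in(.033,.105) for sx in(-1,1) for sy in(-1,1)]
            big=np.zeros((384*4,512*4),np.uint8);cv2.fillConvexPoly(big,cv2.convexHull(np.round((pj("scene",W)+.5)*4).astype(np.int32)),1)
            A=cv2.resize(big.astype(np.float32),(512,384),interpolation=3)
            # finger hides part: count seen-orange outside model strongly, unexplained model weakly
            best.append(((K*(1-A)).sum()+.4*(A*(1-K)).sum(),th,round(h,3)))
    best.sort();print(K.sum(),[tuple(np.round(b,3)) for b in best[:5]])
    if save:cv2.imwrite(save,cv2.resize(im[g0[1]-50:g0[1]+50,g0[0]-50:g0[0]+50],(500,500),interpolation=2)[:,:,::-1])
if __name__=="__main__":
    import sys;fit(*sys.argv[1:])
E
python3 v.py pics/drag.png
```

```text
time: 10.3
position: [0.5277, 0.1414, 0.1361]
tcp_rot: [3.122, -0.348, -0.001]
wrist_force: [-0.1, 0.2, 0.3]
grip_width: 0.0281
gripper_force: 5.0
t10.30 pos [0.5277 0.1414 0.1361] phi -12.7 z [-0.  0. -1.] F [-0.1  0.2  0.3] M [ 0.17  0.18 -0.03] w 0.0281 j [0.05 0.08 1.88 0.   1.18 1.85]
308.0 [(np.float64(116.162), np.float64(27.5), np.float64(0.068)), (np.float64(117.713), np.float64(30.0), np.float64(0.068)), (np.float64(117.75), np.float64(27.5), np.float64(0.064)), (np.float64(119.513), np.float64(30.0), np.float64(0.064)), (np.float64(119.775), np.float64(30.0), np.float64(0.06))]
```

View pics/drag.png

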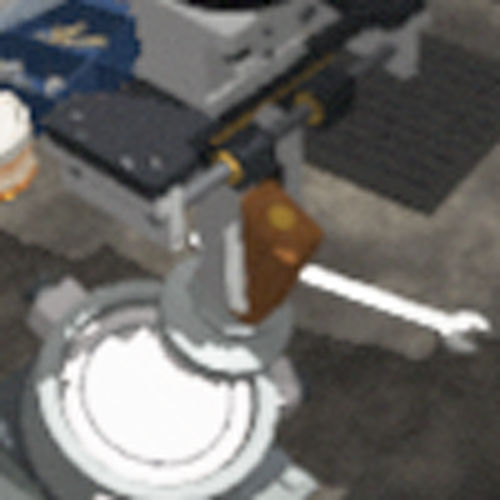

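```bash
python3 -c "
from h import *
s,R=st();g=DRr.inv().apply(np.array(s['position'])+[0,0,.019]-DO);print(g*1000,'h if flat on rim',g[2]*1000-54)"
```

```text
t10.35 pos [0.5277 0.1414 0.1361] phi -12.7 z [-0.001  0.    -1.   ] F [-2.3  0.2  1.5] M [0.17 0.32 0.02] w 0.0279 j [0.05 0.08 1.88 0.   1.18 1.85]
[ 10.27520011 -49.40372404 124.49864662] h if flat on rim 70.49864662454524
```

The drag worked: the handle (dot at (282,215)) leans about 25–27° towards the robot and the foot lies flat on the rim, giving h ≈ 70.5 mm. I'll seat it with a small axial press, then tighten and lift off along the axis.

```bash
python3 -m inch '[[0.04,0,0.08,0,1],[0.08,0,0.16,0,1],[0.08,0,0.16,0,1]]' 6
python3 -c "
from h import *
s,R=st();g=DRr.inv().apply(np.array(s['position'])+[0,0,.019]-DO);print(g*1000,'h if flat on rim',g[2]*1000-54)"
python3 -m inch '[[0,0,0,0,1],[0,0,0,0,1],[0,0,0,0,1],[-0.4,0,-0.9,0,1],[-0.8,0,-1.8,0,1],[-1.2,0,-2.7,0,1],[-1.2,0,-2.7,0,1],[-1.2,0,-2.7,0,1]]' 35
python3 v.py
python3 -c "
from h import *
s,R=st();G=np.array(s['position'])+[0,0,.019]
g=DRr.inv().apply(G-DO)*1000;print(g)
for h in(.0705,.069):to(tcp_for([0,0,.058],h))"
```

```text
time: 10.65
position: [0.5288, 0.1412, 0.1353]
tcp_rot: [3.122, -0.348, -0.001]
wrist_force: [-3.6, 0.2, 5.2]
grip_width: 0.0277
gripper_force: 6.0
t10.65 pos [0.5288 0.1412 0.1353] phi -12.7 z [-0.001 -0.    -1.   ] F [-3.6  0.2  5.2] M [ 0.02  0.65 -0.03] w 0.0277 j [0.05 0.08 1.88 0.   1.18 1.85]
[ 11.01703417 -49.3813347  123.35058068] h if flat on rim 69.35058067909961
time: 11.45
position: [0.5172, 0.1438, 0.1617]
tcp_rot: [-3.122, 0.348, -0.001]
wrist_force: [0.4, -0.4, -3.1]
grip_width: 0.0281
gripper_force: 35.0
t11.45 pos [0.5172 0.1438 0.1617] phi -12.7 z [ 0.001  0.    -1.   ] F [ 0.4 -0.4 -3.1] M [ 0.07 -0.   -0.04] w 0.0281 j [ 0.06  0.02  1.89 -0.    1.23  1.85]
332.0 [(np.float64(110.575), np.float64(27.5), np.float64(0.068)), (np.float64(113.25), np.float64(30.0), np.float64(0.068)), (np.float64(113.775), np.float64(30.0), np.float64(0.064)), (np.float64(113.8), np.float64(27.5), np.float64(0.064)), (np.float64(114.675), np.float64(25.0), np.float64(0.068))]
t11.50 pos [0.517  0.1438 0.1613] phi -12.7 z [-0. -0. -1.] F [-0.7  0.4 -3.4] M [-0.01  0.06 -0.01] w 0.0276 j [ 0.06  0.02  1.89 -0.    1.23  1.85]
[ 11.02674505 -49.43370331 152.01432933]
t11.50 pos [0.517  0.1438 0.1613] phi -12.7 z [-0. -0. -1.] F [-0.7  0.4 -3.4] M [-0.01  0.06 -0.01] w 0.0276 j [ 0.06  0.02  1.89 -0.    1.23  1.85]
d cm [-0.01 -4.94  2.6 ]
t11.50 pos [0.517  0.1438 0.1613] phi -12.7 z [-0. -0. -1.] F [-0.7  0.4 -3.4] M [-0.01  0.06 -0.01] w 0.0276 j [ 0.06  0.02  1.89 -0.    1.23  1.85]
d cm [ 0.05 -4.94  2.73]
```

```bash
python3 -m inch '[[-0.3,-1.5,0.1,0,1],[-0.7,-3,0.3,0,1],[-1,-4.5,0.46,0,1],[-1,-4.94,0.46,0,1],[-0.6,-4.94,1.3,0,1],[-0.2,-4.94,2.2,0,1],[0.04,-4.94,2.7,0,1],[0.04,-4.94,2.7,0,1],[0.04,-4.94,2.7,0,1]]' 35
python3 - <<'E'
from h import *
s,R=st();G=np.array(s["position"])+[0,0,.019];print(DRr.inv().apply(G-DO)*1000)
im=cams.get_image("scene").copy()
def circ(c,rad,z,o,col):
    t=np.linspace(0,2*np.pi,60);P=DRr.apply(np.c_[rad*np.cos(t)+o[0],rad*np.sin(t)+o[1],0*t+z])+DO
    return (pj("scene",P)-[180,165]+.5)*7
crop=cv2.resize(im[165:250,180:265],None,fx=7,fy=7,interpolation=2)[:,:,::-1].copy()
cl=crop.copy()
cv2.polylines(cl,[circ(0,.06,.054,(0,0),0).astype(np.int32)],True,(0,255,0),1)
cv2.polylines(cl,[circ(0,.034,.070,(0,0),0).astype(np.int32)],True,(0,0,255),1)
cv2.imwrite("pics/pre.png",cl[:600])
E
```

```text
time: 12.4
position: [0.5285, 0.1915, 0.1342]
tcp_rot: [3.122, -0.349, -0.001]
wrist_force: [-0.3, 0.9, -2.8]
grip_width: 0.0281
gripper_force: 35.0
t12.40 pos [0.5285 0.1915 0.1342] phi -12.8 z [-0.001 -0.    -1.   ] F [-0.3  0.9 -2.8] M [0.04 0.01 0.06] w 0.0281 j [ 0.15  0.12  1.84 -0.    1.18  1.94]
[  0.18241793  -0.39934831 127.10061819]
```

View pics/pre.png

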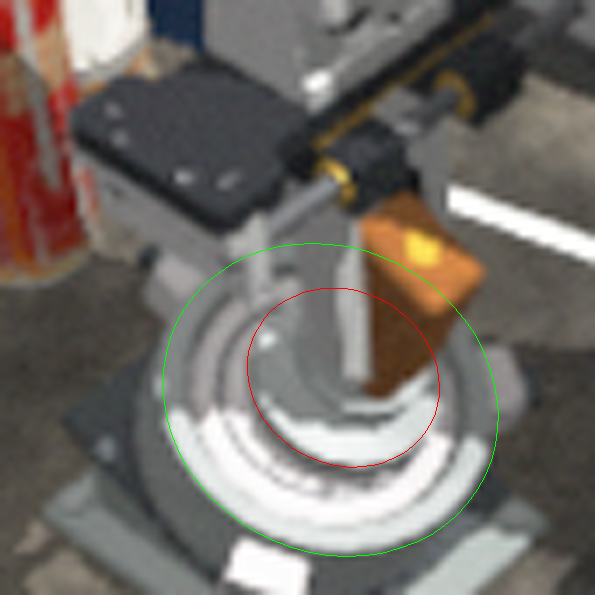

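The overlay shows the rim (green) and foot (red) concentric as predicted, to about 1–2 mm. Descending along the axis.

```bash
cat > a.py <<'E'
from h import *
s,R=st();g=DRr.inv().apply(np.array(s['position'])+[0,0,.019]-DO)*1000;F=DRr.inv().apply(np.array(s['wrist_force'])+[0,0,3.4])
print("grip in drum",g.round(2),"foot z~",(g[2]-69.3).round(2),"F drum",F.round(1))
E
python3 -m inch '[[0.08,0,0.18,0,1],[0.17,0,0.36,0,1],[0.25,0,0.54,0,1],[0.33,0,0.71,0,1],[0.37,0,0.8,0,1],[0.41,0,0.89,0,1],[0.45,0,0.98,0,1],[0.45,0,0.98,0,1]]' 45
python3 a.py
```

```text
time: 13.25
position: [0.5328, 0.191, 0.1248]
tcp_rot: [-3.122, 0.348, 0.001]
wrist_force: [-1.0, 0.2, -1.0]
grip_width: 0.0281
gripper_force: 45.0
t13.25 pos [0.5328 0.191  0.1248] phi -12.7 z [-0.  0. -1.] F [-1.   0.2 -1. ] M [ 0.05  0.37 -0.06] w 0.0281 j [0.14 0.14 1.84 0.   1.17 1.94]
grip in drum [1.3000e-01 4.0000e-02 1.1679e+02] foot z~ 47.49 F drum [ 0.1 -0.   2.6]
```

```bash
python3 -m inch '[[0.04,0,0.09,0,1],[0.08,0,0.18,0,1],[0.13,0,0.27,0,1],[0.17,0,0.36,0,1],[0.21,0,0.45,0,1],[0.25,0,0.54,0,1],[0.3,0,0.63,0,1],[0.34,0,0.72,0,1],[0.34,0,0.72,0,1]]' 55
python3 a.py
python3 -m inch '[[0.04,0,0.09,0,1],[0.08,0,0.18,0,1],[0.13,0,0.27,0,1],[0.17,0,0.36,0,1],[0.21,0,0.45,0,1],[0.25,0,0.54,0,1],[0.3,0,0.63,0,1],[0.34,0,0.72,0,1],[0.34,0,0.72,0,1]]' 55
python3 a.py
```

```text
time: 14.15
position: [0.536, 0.1903, 0.1178]
tcp_rot: [-3.122, 0.348, 0.001]
wrist_force: [-5.1, -0.5, 4.5]
grip_width: 0.0277
gripper_force: 55.0
t14.15 pos [0.536  0.1903 0.1178] phi -12.7 z [-0.001  0.    -1.   ] F [-5.1 -0.5  4.5] M [ 0.04  1.06 -0.03] w 0.0277 j [0.14 0.15 1.83 0.   1.16 1.93]
grip in drum [1.9000e-01 7.0000e-02 1.0904e+02] foot z~ 39.74 F drum [-1.1 -1.6  9.2]
time: 15.05
position: [0.5395, 0.1895, 0.1101]
tcp_rot: [-3.122, 0.348, -0.0]
wrist_force: [-4.3, 0.6, 3.2]
grip_width: 0.0273
gripper_force: 55.0
t15.05 pos [0.5395 0.1895 0.1101] phi -12.7 z [ 0.  0. -1.] F [-4.3  0.6  3.2] M [ 0.15  0.91 -0.03] w 0.0273 j [0.14 0.17 1.83 0.   1.14 1.93]
grip in drum [1.5000e-01 7.0000e-02 1.0053e+02] foot z~ 31.23 F drum [-1.2 -0.4  7.8]
```

```bash
python3 -m inch '[[0.04,0,0.09,0,1],[0.08,0,0.18,0,1],[0.11,0,0.23,0,1],[0.13,0,0.27,0,1],[0.13,0,0.27,0,1]]' 60
python3 a.py
python3 -m inch '[[0.02,0,0.05,0,1],[0.04,0,0.09,0,1],[0.04,0,0.09,0,1]]' 60
python3 a.py
```

```text
time: 15.55
position: [0.5406, 0.1892, 0.1077]
tcp_rot: [-3.122, 0.348, 0.001]
wrist_force: [-5.4, 0.2, 4.9]
grip_width: 0.0278
gripper_force: 60.0
t15.55 pos [0.5406 0.1892 0.1077] phi -12.7 z [-0.  0. -1.] F [-5.4  0.2  4.9] M [0.19 1.12 0.04] w 0.0278 j [0.14 0.18 1.83 0.   1.14 1.93]
grip in drum [2.000e-01 8.000e-02 9.791e+01] foot z~ 28.61 F drum [-1.3 -1.   9.8]
time: 15.85
position: [0.541, 0.1892, 0.107]
tcp_rot: [-3.122, 0.348, 0.001]
wrist_force: [-6.0, 0.4, 7.0]
grip_width: 0.0278
gripper_force: 60.0
t15.85 pos [0.541  0.1892 0.107 ] phi -12.7 z [-0.001  0.    -1.   ] F [-6.   0.4  7. ] M [ 0.14  1.26 -0.03] w 0.0278 j [0.14 0.18 1.83 0.   1.14 1.93]
grip in drum [ 0.27  0.1  97.09] foot z~ 27.79 F drum [-0.9 -0.9 11.9]
```

```bash
python3 -m inch '[[0.02,0,0.05,0,1],[0.04,0,0.09,0,1],[0.04,0,0.09,0,1]]' 60
python3 a.py
python3 -m inch '[[0.02,0,0.05,0,1],[0.04,0,0.09,0,1],[0.04,0,0.09,0,1]]' 60
python3 a.py
```

```text
time: 16.15
position: [0.5413, 0.1891, 0.1065]
tcp_rot: [-3.122, 0.348, 0.002]
wrist_force: [-8.0, 1.5, 9.1]
grip_width: 0.0277
gripper_force: 60.0
t16.15 pos [0.5413 0.1891 0.1065] phi -12.7 z [-0.001  0.    -1.   ] F [-8.   1.5  9.1] M [0.13 1.64 0.  ] w 0.0277 j [0.14 0.18 1.83 0.   1.14 1.93]
grip in drum [ 0.25  0.11 96.51] foot z~ 27.21 F drum [-2.1 -0.3 14.8]
time: 16.45
position: [0.5415, 0.1891, 0.1061]
tcp_rot: [3.122, -0.348, -0.003]
wrist_force: [-10.2, 0.7, 11.6]
grip_width: 0.028
gripper_force: 60.0
t16.45 pos [0.5415 0.1891 0.1061] phi -12.7 z [-0.002  0.    -1.   ] F [-10.2   0.7  11.6] M [-0.03  1.97 -0.08] w 0.028 j [0.14 0.18 1.83 0.   1.14 1.93]
grip in drum [ 0.29  0.11 96.03] foot z~ 26.73 F drum [-2.8 -1.5 17.9]
```

```bash
python3 -m inch '[[0.02,0,0.05,0,1],[0.04,0,0.09,0,1],[0.06,0,0.14,0,1],[0.06,0,0.14,0,1]]' 60
python3 a.py
python3 -m inch '[[0.02,0,0.05,0,1],[0.04,0,0.09,0,1],[0.06,0,0.14,0,1],[0.06,0,0.14,0,1]]' 60
python3 a.py
```

```text
time: 16.85
position: [0.5419, 0.189, 0.1055]
tcp_rot: [3.122, -0.348, -0.004]
wrist_force: [-12.6, 0.2, 16.4]
grip_width: 0.0281
gripper_force: 60.0
t16.85 pos [0.5419 0.189  0.1055] phi -12.7 z [-0.002  0.    -1.   ] F [-12.6   0.2  16.4] M [-0.03  2.62 -0.01] w 0.0281 j [0.14 0.18 1.83 0.   1.14 1.93]
grip in drum [ 0.42  0.15 95.35] foot z~ 26.05 F drum [-2.8 -2.5 23.2]
time: 17.25
position: [0.5422, 0.189, 0.1049]
tcp_rot: [3.122, -0.348, -0.005]
wrist_force: [-15.5, -1.3, 22.3]
grip_width: 0.0277
gripper_force: 60.0
t17.25 pos [0.5422 0.189  0.1049] phi -12.7 z [-0.003 -0.    -1.   ] F [-15.5  -1.3  22.3] M [-0.11  3.19 -0.04] w 0.0277 j [0.14 0.18 1.82 0.   1.14 1.93]
grip in drum [ 0.47  0.17 94.63] foot z~ 25.33 F drum [-2.6 -4.7 29.5]
```

Force now rises at about 8 N/mm, so the plate is on the buffers at about 30 N. I'll back off slowly and see whether the plate stays held.

```bash
python3 -m inch '[[0,0,0,0,1],[0,0,0,0,1],[-0.06,0,-0.14,0,1],[-0.13,0,-0.27,0,1],[-0.19,0,-0.41,0,1],[-0.25,0,-0.54,0,1],[-0.25,0,-0.54,0,1]]' 60
python3 a.py
python3 -m inch '[[-0.04,0,-0.09,0,1],[-0.08,0,-0.18,0,1],[-0.13,0,-0.27,0,1],[-0.13,0,-0.27,0,1],[-0.13,0,-0.27,0,1]]' 60
python3 a.py
```

```text
time: 17.95
position: [0.5407, 0.1892, 0.1077]
tcp_rot: [-3.122, 0.348, -0.0]
wrist_force: [-4.6, 0.5, 5.9]
grip_width: 0.028
gripper_force: 60.0
t17.95 pos [0.5407 0.1892 0.1077] phi -12.7 z [ 0.  0. -1.] F [-4.6  0.5  5.9] M [0.18 1.09 0.05] w 0.028 j [0.14 0.18 1.83 0.   1.14 1.93]
grip in drum [ 0.26  0.1  97.89] foot z~ 28.59 F drum [-0.2 -0.5 10.3]
time: 18.45
position: [0.5395, 0.1893, 0.1099]
tcp_rot: [3.122, -0.349, 0.0]
wrist_force: [-0.2, -0.3, -2.8]
grip_width: 0.0276
gripper_force: 60.0
t18.45 pos [0.5395 0.1893 0.1099] phi -12.7 z [ 0. -0. -1.] F [-0.2 -0.3 -2.8] M [0.05 0.03 0.02] w 0.0276 j [ 0.14  0.17  1.83 -0.    1.14  1.93]
grip in drum [ 7.0000e-02 -1.2000e-01  1.0035e+02] foot z~ 31.05 F drum [ 0.2 -0.3  0.6]
```

Force is zero at foot z ≈ 31 mm, where it was 8 N on the way down, so the plate is held. Withdrawing along the axis and checking the plate numerically in the picture once clear.

```bash
python3 -m inch '[[-0.4,0,-0.9,0,1],[-0.8,0,-1.8,0,1],[-1.3,0,-2.8,0,1],[-1.8,0,-3.8,0,1],[-2.2,0,-5,0,1],[-2.2,0,-8,0,1],[-2.2,0,-10,0,1],[-2.2,0,-10,0,1]]' 60
python3 -c "
from h import *
to([.5743,-.1548,.0622]);"
```

```text
time: 19.25
position: [0.52, 0.1948, 0.2147]
tcp_rot: [-3.12, 0.348, -0.012]
wrist_force: [1.3, 0.2, -3.2]
grip_width: 0.028
gripper_force: 60.0
t19.25 pos [0.52   0.1948 0.2147] phi -12.7 z [ 0.008  0.001 -1.   ] F [ 1.3  0.2 -3.2] M [ 0.09 -0.04 -0.02] w 0.028 j [ 0.15  0.01  1.8  -0.    1.32  1.95]
d cm [12.87 32.95 15.25]
```

```bash
python3 -m inch '[[1,3,0,0,1],[2.5,6.5,0,0,1],[4,10,0,0,1],[5.5,14,0,0,1],[7,18,0,0,1],[8.5,22,0,0,1],[10,26,0,0,1],[11.5,29,0,0,1],[12.5,31.5,0,0,1],[12.9,33,0,0,1],[12.9,33,2,0,1],[12.9,33,5,0,1],[12.9,33,8,0,1],[12.9,33,11,0,1],[12.9,33,12.5,0,1],[12.9,33,13.2,0,1],[12.9,33,13.2,0,1],[12.9,33,13.2,0,1]]' 60
python3 v.py
python3 -c "
from h import *
to([.5743,-.1548,.0622])
def D(yz):return 0
R=DRr
for c in('scene','top'):
    cams.get_image(c)
    for n in('plate',):
        for d in finder.masks_of(c,n)[:2]:
            k=d['region'].astype(np.uint8);q=max(cv2.findContours(k,0,1)[0],key=len);print(c,n,round(d['score'],2),cv2.fitEllipse(q))
    for z in(.048,.0285):print('pred',z,pj(c,[R.apply([0,0,z])+DO]).round(1))
cv2.imwrite('pics/after_s.png',cams.get_image('scene')[:,:,::-1]);cv2.imwrite('pics/after_t.png',cams.get_image('top')[:,:,::-1])"
```

```text
time: 21.05
position: [0.5721, -0.1564, 0.0797]
tcp_rot: [3.121, -0.348, 0.004]
wrist_force: [0.4, -0.1, -3.0]
grip_width: 0.0275
gripper_force: 60.0
t21.05 pos [ 0.5721 -0.1564  0.0797] phi -12.7 z [ 0.002 -0.001 -1.   ] F [ 0.4 -0.1 -3. ] M [ 0.06  0.05 -0.02] w 0.0275 j [-0.46  0.26  1.79  0.    1.09  1.33]
220.0 [(np.float64(94.013), np.float64(30.0), np.float64(0.06)), (np.float64(94.838), np.float64(30.0), np.float64(0.064)), (np.float64(94.975), np.float64(27.5), np.float64(0.06)), (np.float64(94.975), np.float64(27.5), np.float64(0.064)), (np.float64(96.275), np.float64(32.5), np.float64(0.06))]
t21.10 pos [ 0.5723 -0.1565  0.08  ] phi -12.7 z [ 0.003 -0.001 -1.   ] F [-0.8  0.1 -2.9] M [0.05 0.02 0.  ] w 0.0275 j [-0.46  0.26  1.79  0.    1.09  1.33]
d cm [ 0.15 -0.21  1.78]
scene plate 0.59 ((223.8801727294922, 224.02554321289062), (28.824377059936523, 36.2734489440918), 117.47268676757812)
pred 0.048 [[226.5 222.1]]
pred 0.0285 [[224.7 225.3]]
top plate 0.65 ((272.74163818359375, 196.40383911132812), (11.79734992980957, 48.17015838623047), 0.693976879119873)
top plate 0.57 ((207.35081481933594, 185.52272033691406), (29.1770076751709, 33.00824737548828), 138.77459716796875)
pred 0.048 [[206.6 186.5]]
pred 0.0285 [[208.2 184.8]]
```

The plate's ellipse has moved by (−1.3,+2.0) px in scene, towards the value predicted for it bottomed. Now I lower the tamper onto the mat, edge first, and roll it upright in a light grip.

```bash
python3 -m inch '[[0.1,-0.2,0.5,0,1],[0.1,-0.2,1,0,1],[0.1,-0.2,1.4,0,1],[0.1,-0.2,1.7,0,1],[0.1,-0.2,1.9,0,1],[0.1,-0.2,1.9,0,1]]' 10
python3 -c "
from h import *
st()"
```

```text
time: 22.0
position: [0.5722, -0.1542, 0.0587]
tcp_rot: [-3.122, 0.348, 0.001]
wrist_force: [0.2, 0.0, -3.3]
grip_width: 0.0278
gripper_force: 10.0
t22.00 pos [ 0.5722 -0.1542  0.0587] phi -12.7 z [-0.001  0.    -1.   ] F [ 0.2  0.  -3.3] M [ 0.06  0.   -0.02] w 0.0278 j [-0.45  0.29  1.8   0.    1.06  1.34]
```

```bash
python3 -m inch '[[0,0,0.15,0,1],[0,0,0.3,0,1],[0,0,0.3,0,1]]' 8
python3 -m inch '[[0,0,0.1,0,1],[0,0,0.2,0,1],[0,0,0.2,0,1]]' 8
python3 -m inch '[[0,0,0.1,0,1],[0,0,0.2,0,1],[0,0,0.2,0,1]]' 8
```

```text
time: 22.3
position: [0.5731, -0.1546, 0.0572]
tcp_rot: [3.122, -0.348, 0.002]
wrist_force: [-0.8, 0.6, 1.0]
grip_width: 0.028
gripper_force: 8.0
time: 22.6
position: [0.5745, -0.1549, 0.0564]
tcp_rot: [3.121, -0.349, 0.007]
wrist_force: [0.6, 1.8, 6.6]
grip_width: 0.0282
gripper_force: 8.0
time: 22.9
position: [0.5756, -0.1552, 0.0554]
tcp_rot: [3.121, -0.349, 0.011]
wrist_force: [1.9, 1.5, 9.1]
grip_width: 0.0278
gripper_force: 8.0
```

```bash
python3 -m inch '[[0.3,0,0.02,0,1],[0.6,0,0.07,0,1],[0.9,0,0.12,0,1],[1.2,0,0.19,0,1],[1.5,0,0.27,0,1],[1.8,0,0.36,0,1],[1.8,0,0.36,0,1]]' 6
python3 v.py
python3 -m inch '[[0.3,0,0.11,0,1],[0.6,0,0.22,0,1],[0.9,0,0.36,0,1],[1.15,0,0.5,0,1],[1.15,0,0.5,0,1]]' 6
python3 v.py
```

```text
time: 23.6
position: [0.5908, -0.1586, 0.0487]
tcp_rot: [3.122, -0.348, 0.002]
wrist_force: [3.0, 1.2, 2.9]
grip_width: 0.0278
gripper_force: 6.0
t23.60 pos [ 0.5908 -0.1586  0.0487] phi -12.7 z [ 0.001 -0.    -1.   ] F [3.  1.2 2.9] M [ 0.16 -0.38 -0.01] w 0.0278 j [-0.45  0.34  1.75  0.    1.05  1.35]
228.0 [(np.float64(88.75), np.float64(17.5), np.float64(0.056)), (np.float64(89.225), np.float64(20.0), np.float64(0.056)), (np.float64(89.613), np.float64(22.5), np.float64(0.06)), (np.float64(89.625), np.float64(15.0), np.float64(0.056)), (np.float64(89.662), np.float64(12.5), np.float64(0.056))]
time: 24.15
position: [0.6012, -0.1608, 0.0429]
tcp_rot: [-3.122, 0.348, 0.001]
wrist_force: [1.7, -0.3, -0.1]
grip_width: 0.028
gripper_force: 6.0
t24.15 pos [ 0.6012 -0.1608  0.0429] phi -12.7 z [-0.  0. -1.] F [ 1.7 -0.3 -0.1] M [-0.09 -0.23  0.05] w 0.028 j [-0.44  0.37  1.72 -0.    1.05  1.35]
240.0 [(np.float64(93.025), np.float64(10.0), np.float64(0.056)), (np.float64(94.3), np.float64(7.5), np.float64(0.056)), (np.float64(94.588), np.float64(12.5), np.float64(0.056)), (np.float64(94.688), np.float64(5.0), np.float64(0.056)), (np.float64(96.675), np.float64(7.5), np.float64(0.052))]
```

```bash
python3 -m inch '[[0.3,0,0.06,0,1],[0.6,0,0.12,0,1],[0.8,0,0.15,0,1],[0.8,0,0.15,0,1]]' 5
python3 v.py
```

```text
time: 24.6
position: [0.6088, -0.1623, 0.0412]
tcp_rot: [-3.122, 0.348, 0.001]
wrist_force: [-0.1, 0.3, -4.3]
grip_width: 0.028
gripper_force: 5.0
t24.60 pos [ 0.6088 -0.1623  0.0412] phi -12.7 z [-0.001  0.001 -1.   ] F [-0.1  0.3 -4.3] M [0.05 0.   0.  ] w 0.028 j [-0.44  0.39  1.7   0.    1.05  1.35]
242.0 [(np.float64(91.9), np.float64(10.0), np.float64(0.056)), (np.float64(93.638), np.float64(7.5), np.float64(0.056)), (np.float64(93.688), np.float64(5.0), np.float64(0.056)), (np.float64(95.375), np.float64(12.5), np.float64(0.056)), (np.float64(96.088), np.float64(2.5), np.float64(0.056))]
```

```bash
python3 -m inch '[[0,0,0.1,0,1],[0.05,0,0.2,0,1],[0.1,0,0.3,0,1],[0.1,0,0.3,0,1]]' 4
python3 v.py
```

```text
time: 25.05
position: [0.6109, -0.1629, 0.0398]
tcp_rot: [3.122, -0.348, 0.003]
wrist_force: [1.2, 1.6, 3.7]
grip_width: 0.0279
gripper_force: 4.0
t25.05 pos [ 0.6109 -0.1629  0.0398] phi -12.7 z [ 0.002 -0.    -1.   ] F [1.2 1.6 3.7] M [ 0.3  -0.25 -0.01] w 0.0279 j [-0.44  0.4   1.7   0.    1.05  1.35]
242.0 [(np.float64(98.188), np.float64(10.0), np.float64(0.056)), (np.float64(98.9), np.float64(7.5), np.float64(0.056)), (np.float64(100.1), np.float64(12.5), np.float64(0.056)), (np.float64(100.7), np.float64(20.0), np.float64(0.056)), (np.float64(101.113), np.float64(5.0), np.float64(0.056))]
```

```bash
python3 -m inch '[[0.05,0,0.1,0,1],[0.1,0,0.2,0,1],[0.15,0,0.3,0,1],[0.15,0,0.3,0,1]]' 3
python3 v.py
```

```text
time: 25.5
position: [0.6115, -0.1631, 0.0372]
tcp_rot: [-3.122, 0.348, 0.001]
wrist_force: [-2.8, 3.3, 9.5]
grip_width: 0.0278
gripper_force: 8.7
t25.50 pos [ 0.6115 -0.1631  0.0372] phi -12.7 z [-0.001  0.    -1.   ] F [-2.8  3.3  9.5] M [ 0.66  0.62 -0.04] w 0.0278 j [-0.44  0.4   1.69 -0.    1.05  1.35]
247.0 [(np.float64(97.775), np.float64(12.5), np.float64(0.052)), (np.float64(97.925), np.float64(22.5), np.float64(0.052)), (np.float64(98.3), np.float64(22.5), np.float64(0.056)), (np.float64(98.538), np.float64(25.0), np.float64(0.052)), (np.float64(99.637), np.float64(15.0), np.float64(0.052))]
```

Fingertips are at z 0.037, which is the collar top for an upright tamper, so it stands. Easing off and releasing.

```bash
python3 -m inch '[[0,0,-0.1,0,1],[0,0,-0.15,0,1],[0,0,-0.15,0,0.5],[0,0,-0.15,0,0.2],[0,0,-0.15,0,0],[0,0,-0.15,0,-0.5],[0,0,-0.15,0,-1],[0,0,-0.15,0,-1],[0,0,-0.15,0,-1],[0,0,-0.15,0,-1],[0,0,-0.15,0,-1],[0,0,-0.15,0,-1]]' 3
python3 -m inch '[[0,0,-2,0,-1],[0,0,-5,0,-1],[0,0,-9,0,-1],[0,0,-13,0,-1],[0,0,-16,0,-1],[0,0,-16,0,-1],[-4,-4,-16,0,-1],[-8,-8,-16,0,-1],[-12,-12,-16,0,-1],[-16,-16,-16,0,-1],[-16,-16,-16,0,-1],[-16,-16,-16,0,-1]]'
python3 - <<'E'
from h import *
st()
for c in("top","scene"):
    im=cams.get_image(c);cv2.imwrite(f"pics/end_{c}.png",im[:,:,::-1])
    for n in("tamper","plate","mat"):
        for d in finder.masks_of(c,n)[:3]:print(c,n,round(d["score"],2),np.round(d["box"]))
E
```

```text
time: 26.75
position: [0.6114, -0.1631, 0.0375]
tcp_rot: [-3.122, 0.348, 0.0]
wrist_force: [0.3, 0.2, -0.1]
grip_width: 0.0934
gripper_force: 0.0
time: 27.95
position: [0.4885, 0.0306, 0.1961]
tcp_rot: [-3.122, 0.342, 0.004]
wrist_force: [1.4, -0.5, -0.2]
grip_width: 0.0937
gripper_force: 0.0
t27.95 pos [0.4885 0.0306 0.1961] phi -12.5 z [-0.002  0.001 -1.   ] F [ 1.4 -0.5 -0.2] M [0.06 0.02 0.03] w 0.0937 j [-0.17 -0.13  1.97  0.    1.31  1.62]
top tamper 0.83 [318. 165. 342. 190.]
top tamper 0.74 [192. 173. 224. 203.]
top tamper 0.68 [365. 188. 398. 214.]
top plate 0.79 [193. 173. 222. 202.]
top mat 0.84 [304. 150. 354. 204.]
scene tamper 0.97 [304. 146. 328. 181.]
scene tamper 0.94 [301. 113. 317. 150.]
scene tamper 0.8 [269. 137. 284. 172.]
scene plate 0.86 [206. 207. 245. 240.]
scene plate 0.45 [242. 152. 305. 187.]
scene mat 0.73 [242. 152. 304. 185.]
```

Run:
```python
from h import *
im={c:cv2.imread(f"pics/end_{c}.png") for c in("scene","top")};K={}
for c,bx in(("scene",(258,128,295,180)),("top",(312,160,352,200))):
    h=cv2.cvtColor(im[c],cv2.COLOR_BGR2HSV);m=((h[...,0]<28)&(h[...,1]>110)&(h[...,2]>40));k=np.zeros(m.shape);x0,y0,x1,y1=bx;k[y0:y1,x0:x1]=m[y0:y1,x0:x1];K[c]=k
def poly(c,W):
    big=np.zeros((1536,2048),np.uint8);cv2.fillConvexPoly(big,cv2.convexHull(np.round((pj(c,W)+.5)*4).astype(np.int32)),1);return cv2.resize(big.astype(np.float32),(512,384),interpolation=3)
def cost(p):
    R=Ro.from_euler('z',p[2])*Ro.from_euler('xy',p[3:5]);W=R.apply([[a*.014,b*.02,z] for a in(-1,1) for b in(-1,1) for z in(.033,.105)])+[p[0],p[1],.004]
    return -sum(np.minimum(poly(c,W),K[c]).sum()/np.maximum(poly(c,W),K[c]).sum() for c in K)
x=np.array([.611,-.163,np.radians(77),0,0])
s=min((minimize(cost,x+[0,0,y,0,0],method='Nelder-Mead',options=dict(initial_simplex=np.vstack([x+[0,0,y,0,0]]+[x+[0,0,y,0,0]+np.eye(5)[i]*[.005,.005,.15,.12,.12][i] for i in range(5)]),maxiter=150)) for y in(0,.2,-.2)),key=lambda s:s.fun)
print(-s.fun,s.x[:2],np.degrees(s.x[2:]))
# plate visible area vs levels
t=np.linspace(0,2*np.pi,80);ci=lambda r_,z,tx=0,ty=0:DRr.apply(np.c_[r_*np.cos(t),r_*np.sin(t),z+r_*np.cos(t)*tx+r_*np.sin(t)*ty])+DO
from itertools import product
obs={}
for c in("scene","top"):
    cams.get_image(c);obs[c]=min((d["region"].astype(float) for d in finder.masks_of(c,"plate")[:2]),key=lambda q:abs(np.nonzero(q)[1].mean()-215))
rim={c:poly(c,ci(.05,.054)) for c in obs};res=[]
for z,tx,ty in product((.0265,.0285,.034,.040,.048),(-.1,0,.1),(-.1,0,.1)):
    v=0
    for c in obs:
        A=np.minimum(poly(c,ci(.0475,z,tx,ty)),rim[c]);v+=np.minimum(A,obs[c]).sum()/np.maximum(A,obs[c]).sum()
    res.append((round(v,3),z,tx,ty))
res.sort(reverse=True);print(res[:6])
a=cv2.cvtColor(im["scene"],6)
```

```text
1.4057907525864628 [ 0.60940032 -0.16829645] [79.63315735 -5.25198468  3.38817459]
[(np.float64(1.817), 0.0285, 0, 0), (np.float64(1.813), 0.0285, 0.1, 0.1), (np.float64(1.811), 0.0265, 0, 0), (np.float64(1.81), 0.0285, 0, 0.1), (np.float64(1.81), 0.0265, 0.1, 0), (np.float64(1.809), 0.0285, 0.1, 0)]
```

The plate fits best as level at the caught height. The released tamper stands upright near (0.61, −0.165), well inside the mat, and the gripper is clear of everything.

```bash
python3 -c "
from rig import r
print(r.finish_job())"
```

```text
the job is handed in; nothing more can be done
None
```

I pressed the plate down to its buffers at about 30 N; on my measurements it is caught and level. The tamper stands upright inside the mat, I left the other tools alone, and the job is handed in at about 28 s (no verdict came back).

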